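# Air the onion bin: reset its door stay

### The job

Air the onion bin: set its vent door as wide as the stay allows, by lifting the stay off its pin, swinging the door out and dropping the hole nearest the stay's knob fully down over the pin. One of the three small pots and shakers in front stands in the door's way: clear it by standing that one upright on the round cork mat, well on it, and do not let the door or stay push against any of them. Leave the other two and everything else standing where they are.

Things in the scene. Friction and masses are not known exactly. Their poses are not given: they have to be found in the camera images.
- onion_bin: Fixed low wooden onion bin, 160 deep (x) x 220 wide (y) x 90 mm high, open front facing its -x (towards the robot at yaw 0). Origin: centre of its underside on the worktop. Its flat roof carries the stay's pin near the front edge, at (-66, 35) mm in its frame.
- vent_door: The bin's slatted wooden door. Origin: on its upright hinge, at (-88, 95) mm in the bin's frame, at worktop height. The leaf runs along its own -y for 175 mm, 14 mm thick, 14 to 85 mm high. Starts 0.15 rad from shut; opens clockwise seen from above, to 1.0 rad with the last hole on the pin. Turns lightly, stays where left. The stay's pivot post stands on its top edge, 110 mm from the hinge.
- door_hinge (a point): Point on the upright hinge axis of the door, at the height of the pin's shoulder (103 mm).
- stay: Flat dark steel bar 24 mm wide, 6 thick, from 23 mm behind its pivot to 169 beyond; four 12 mm holes at 62.1, 79.6, 97.1 and 114.6 mm from the pivot, upright knob at 145 mm. Origin: at the pivot, mid thickness; x along the bar to the knob, z up. Swings freely sideways, lifts freely (to 0.9 rad), falls by its weight. Starts level with the first hole (62.1 mm) on the pin.
- stay_pivot (a point): Stay's pivot on the door, at the underside of the bar, 110 mm from the door's hinge axis.
- last_hole (a point): Centre of the stay's fourth hole, the one nearest the knob, at the underside of the bar, 114.6 mm from the pivot.
- stay_knob (a point): Point on the knob's axis, 30 mm above the bar's underside, 24 above its top. The knob is a plain upright steel cylinder, 16 mm in diameter, its top 43 mm above the bar's underside (146 mm over the worktop); to be pinched from above.
- pin_seat (a point): The pin, on the bin's roof: this point is the centre of its shoulder (18 mm diameter, 103 mm over the worktop) on which the bar rests. The pin proper is 8 mm in diameter, with a round tip 11 mm above this point; the bar's underside must be lifted over that tip.
- cork_mat: Fixed round cork mat, 150 mm in diameter, 12 mm thick. Origin: centre of its underside.
- spice_pot_d: Loose spice pot with a dark cap, round, 40 mm in diameter, 102 mm high, about 0.11 kg. Origin: centre of its underside.
- spice_pot_c: Loose spice pot with a red cap, round, 46 mm in diameter, 104 mm high, about 0.11 kg. Origin: centre of its underside.
- salt_shaker: Loose clear salt shaker with grey top, 44 mm in diameter up to 70 mm, narrowing to 34 mm at the top, 90 mm high, about 0.1 kg. Origin: centre of its underside. It and the two spice pots change places: one stands inside the arc that the door leaf sweeps, about 115 mm from the hinge; one to the right of that arc and one to its left, both clear of it.
- kitchen_roll: Bystander: loose kitchen roll standing upright, about 105 mm in diameter, 228 mm high. Origin: centre of its underside.
- table_spoon: Bystander: loose metal table spoon lying near the front edge, 188 x 39 x 16 mm. Origin: under its middle.
Mind the look-alikes: they are no part of the job. What is shaped like the spice_pot_c but orange is not meant. What is shaped like the salt_shaker but pink is not meant.

How it is judged (in metres and radians):
At the end, for the whole second after the job is handed in: Last hole seated on the pin (within 4 mm sideways, 3 mm of the shoulder), door and stay at rest; exactly one pot or shaker upright on the cork mat (centre within 52 mm of the mat's), the other two upright within 20 mm of where they were (horizontal distance between last_hole and pin_seat below 0.004 m and z of last_hole in the frame of pin_seat between -0.004 and 0.003 m and angular speed of each of vent_door, stay below 0.1 rad/s and ((horizontal distance between spice_pot_d and cork_mat below 0.052 m and z of spice_pot_d in the frame of cork_mat between 0.006 and 0.02 m) or distance of spice_pot_d from where it was at the start of the episode below 0.02 m) and angle between each of spice_pot_d, spice_pot_c, salt_shaker's own z axis and vertical below 0.12 rad and linear speed of each of spice_pot_d, spice_pot_c, salt_shaker below 0.02 m/s and ((horizontal distance between spice_pot_c and cork_mat below 0.052 m and z of spice_pot_c in the frame of cork_mat between 0.006 and 0.02 m) or distance of spice_pot_c from where it was at the start of the episode below 0.02 m) and ((horizontal distance between salt_shaker and cork_mat below 0.052 m and z of salt_shaker in the frame of cork_mat between 0.006 and 0.02 m) or distance of salt_shaker from where it was at the start of the episode below 0.02 m) and ((horizontal distance between spice_pot_d and cork_mat below 0.052 m and z of spice_pot_d in the frame of cork_mat between 0.006 and 0.02 m) or (horizontal distance between spice_pot_c and cork_mat below 0.052 m and z of spice_pot_c in the frame of cork_mat between 0.006 and 0.02 m) or (horizontal distance between salt_shaker and cork_mat below 0.052 m and z of salt_shaker in the frame of cork_mat between 0.006 and 0.02 m)) and not ((horizontal distance between spice_pot_d and cork_mat below 0.052 m and z of spice_pot_d in the frame of cork_mat between 0.006 and 0.02 m) and (horizontal distance between spice_pot_c and cork_mat below 0.052 m and z of spice_pot_c in the frame of cork_mat between 0.006 and 0.02 m)) and not ((horizontal distance between spice_pot_d and cork_mat below 0.052 m and z of spice_pot_d in the frame of cork_mat between 0.006 and 0.02 m) and (horizontal distance between salt_shaker and cork_mat below 0.052 m and z of salt_shaker in the frame of cork_mat between 0.006 and 0.02 m)) and not ((horizontal distance between spice_pot_c and cork_mat below 0.052 m and z of spice_pot_c in the frame of cork_mat between 0.006 and 0.02 m) and (horizontal distance between salt_shaker and cork_mat below 0.052 m and z of salt_shaker in the frame of cork_mat between 0.006 and 0.02 m))); the robot touches nothing.
It fails at once if the door or its stay pushed against a pot or the shaker (contact force between vent_door and spice_pot_d above 1 N or contact force between vent_door and spice_pot_c above 1 N or contact force between vent_door and salt_shaker above 1 N).
It fails at once if a pot or the shaker was knocked over (angle between any of spice_pot_d, spice_pot_c, salt_shaker's own z axis and vertical above 0.8 rad).
It fails at once if the kitchen roll or the spoon was pushed away by more than 30 mm (distance of any of kitchen_roll, table_spoon from where it was at the start of the episode above 0.03 m).
It also fails if it takes over 58 s, if anything falls off the work surface, if the arm or the gripper's body presses on something with over 40 N, if the wrist force passes 120 N, or if a joint passes its speed limit or range.

### The arm

A 6-joint arm with a two-finger parallel gripper is mounted at the origin on a cart in front of the work surface, level with it; the furniture and walls round the work are solid. World frame = base frame: x ahead of the robot, y to its left, z up, the work surface at z = 0. Lengths are in m, angles in degrees, forces in N, time in s.
With the tool pointing down it reaches from about 0.3 to 0.75 m from the base axis. Payload 8.5 kg.
Tool frame: the origin (TCP) lies on the centre line of the jaws, within the pads' length; the fingertips stand 22 mm ahead of it and the grasp point (between the pads) lies 3 mm ahead of it (env.tip_reach is the distance from the TCP to the fingertips, in m); y points along the fingers, z is the direction in which the jaws open and shut, and the axes are right-handed (so a half turn about y gives the same grasp; the last joint's range is limited). The gripper opens to 85 mm and grips with 20 to 120 N. Pads are 22 mm wide; open, the fingers measure 114 mm over their backs; the gripper's body (76 mm by 85 mm) begins 54 mm behind the grasp point. The pads swing forward as they close: fully open they stand 13 mm farther back than shut.
Start: joints at [-84.127, 21.807, 74.336, -0, 83.858, -12.336], TCP at [0.172, -0.522, 0.253] pointing down, gripper open.
Joint ranges: [-178.18, 178.18], [-50.72, 133.34], [12.68, 142.11], [-81.47, 261.47], [9.98, 163.14], [-165.26, 165.26]. Speed limits (degrees/s): [136.94, 136.94, 180, 180, 180, 180].

### API

Orientations are given as a 3x3 rotation matrix whose columns are the frame's x, y, z axes.
In Python, from rig import env, get_image gives the robot as it stands. The module is installed in compiled form; this text tells all that it offers.
- The arm moves only by the tool carry_out, never from a script. Its argument "targets" is a list that holds one entry, the list of rows, each a list of 7 numbers: the closure, from 0 (fully open) to 1 (shut), then the shift along the world's x, y, z in mm, then the turn, a rotation vector about the world's x, y, z in degrees. In form: [[[claw, dx, dy, dz, ax, ay, az], ...]]. A call has 1 to 20 rows; each row is the pose to reach, as a shift and turn from the pose commanded when the call began; what a row does not reach only later rows make up. A row lasts 1/12 s, in which the tool goes at most 41.7 mm and 7.16 degrees, less where a joint would pass 70% of its speed; a pose out of reach is approached as far as the arm can. A call with a gripper value outside its range is refused whole. The fingers move at their own pace and stop on an object; "squeeze" is the grip in N (left out, the last holds). Time passes only in rows, so rows that repeat a pose let the fingers close. It gives the time, the measured TCP pose, the force and the opening at its end, in the units of the state.
- env.observe(): the state, without advancing time (a new reading comes with each control period).
- get_image(name): name is "scene" or "top" or "wrist"; returns a dict with "img" (400x640x3 uint8, red, green, blue), "fx", "fy", "cx", "cy" (pixels), "k1" (the pictures are not rectified: a ray, as slopes to the right and down, at radius r is drawn at 1 + k1 r^2 times it, then the intrinsics apply), "rvec" (rotation vector, rad) and "tvec" (3), from world to camera coordinates, as OpenCV has them. Camera axes: x right, y down, z forward; pixel columns grow to the right and rows downward; lengths in m; the calibration is good to about 2 mm. A picture is of the moment at which its call begins. There is no depth.
- env.close_job(): hands the job in, once; it reports no verdict.
The state is a dict: "time_s": time; "q": joint angles; "qvel": joint speeds; "joint_efforts": joint torques, N m; "position": TCP position; "tool_rot": TCP orientation; "ft_force": force on the tool from outside, world axes, zero at the start; "wrist_torque": the same for the moment, N m; "grip_width": finger opening in m.
Only numpy, scipy, OpenCV 4.12 (cv2) and the standard library are available. Lean on these libraries where they do the work, as an engineer would, in place of code of your own. Each camera call takes 0.05 s, during which the arm holds its last target.

## Working session

There is one attempt and no reset: what is moved stays moved. The work goes in short steps, Python scripts to look and compute and a tool call to move; the robot and the scene stay as the last step left them, time stands still between calls to the robot, and variables do not carry over. Pictures are saved under pics/ and viewed, and the job is handed in when it is done.

Besides the shell and the picture viewer there is one more tool, called after "Call:" as name(argument=value, ...), one argument or row to a line, values as JSON. carry_out: Moves the arm, as the interface text tells. Its arguments: {"type":"object","properties":{"targets":{"type":"array"},"squeeze":{"type":"number"}},"required":["targets"]}

```bash
mkdir -p pics; cat > h.py <<'E'
import numpy as np, cv2
from rig import env, get_image
def grab(n,f):
    d=get_image(n); cv2.imwrite(f'pics/{f}.png',d['img'][:,:,::-1]); np.savez(f'pics/{f}.npz',**{k:d[k] for k in d}); return d
def load(f): return dict(np.load(f'pics/{f}.npz'))
def ray(d,u,v):
    xd=(u-d['cx'])/d['fx'];yd=(v-d['cy'])/d['fy'];x,y=xd,yd
    for _ in range(20):
        s=1+d['k1']*(x*x+y*y);x,y=xd/s,yd/s
    R=cv2.Rodrigues(np.array(d['rvec'],float))[0];t=np.array(d['tvec'],float).ravel()
    return -R.T@t, R.T@np.array([float(x),float(y),1.])
def atz(d,u,v,z):
    o,r=ray(d,u,v); return o+r*(z-o[2])/r[2]
def proj(d,P):
    P=np.atleast_2d(np.array(P,float))
    R=cv2.Rodrigues(np.array(d['rvec'],float))[0];t=np.array(d['tvec'],float).ravel()
    c=P@R.T+t; x=c[:,0]/c[:,2];y=c[:,1]/c[:,2];s=1+d['k1']*(x*x+y*y)
    return np.c_[x*s*d['fx']+d['cx'],y*s*d['fy']+d['cy']]
def crop(f,x0,y0,x1,y1,k,out):
    im=cv2.imread(f'pics/{f}.png')[y0:y1,x0:x1]; cv2.imwrite(f'pics/{out}.png',cv2.resize(im,None,fx=k,fy=k,interpolation=cv2.INTER_CUBIC))
E
python3 - <<'E'
from h import *
for n in("scene","top","wrist"):
    d=grab(n,n+"0"); print(n,d['fx'],d['k1'],ray(d,320,200))
s=env.observe();print(s)
E
```

```text
scene 368.926372840617 -0.02268251198943817 (array([0.19407862, 0.5413577 , 0.86245373]), array([ 0.39408128, -0.54477355, -0.74038707]))
top 442.63861531026777 -0.04023163699013265 (array([0.3761025 , 0.01672861, 1.1800502 ]), array([ 0.19349219,  0.00707225, -0.98112464]))
wrist 298.0376179655853 0.0005368457808239377 (array([ 0.24016858, -0.49926415,  0.37234053]), array([-0.26053062, -0.08902856, -0.96144461]))
{'time_s': 0.15, 'q': array([-8.41275713e+01,  2.18328273e+01,  7.43720287e+01,  1.24661523e-03,
        8.38581089e+01, -1.23357641e+01]), 'qvel': array([ 0.09247838, -0.13894212, -0.20147434, -0.01147195, -0.05029817,
        0.10041814]), 'joint_efforts': array([ 7.68716400e-04, -4.48624849e+01, -2.31346911e+01, -3.07778437e-04,
        3.78734680e-03, -3.00049564e-06]), 'position': array([ 0.17184131, -0.52225987,  0.25286318]), 'tool_rot': array([[-9.49928123e-01, -9.09183326e-05,  3.12468482e-01],
       [-3.12468391e-01,  1.09539270e-03, -9.49927526e-01],
       [-2.55909869e-04, -9.99999396e-01, -1.06895344e-03]]), 'ft_force': array([-0.24815653,  0.22559305,  0.77308696]), 'wrist_torque': array([ 0.00108387, -0.0196757 , -0.03840188]), 'grip_width': 0.08538191531459757}
```

View pics/scene0.png

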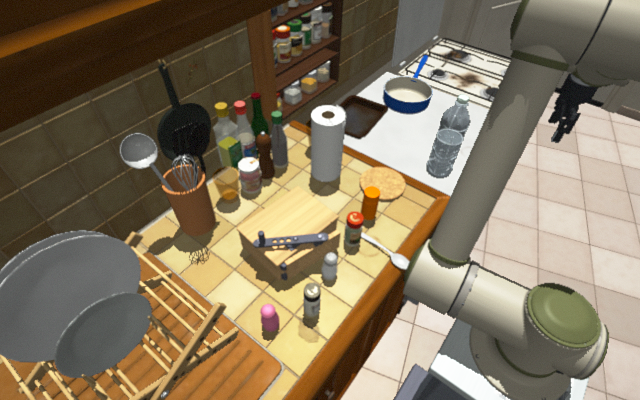

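View pics/top0.png

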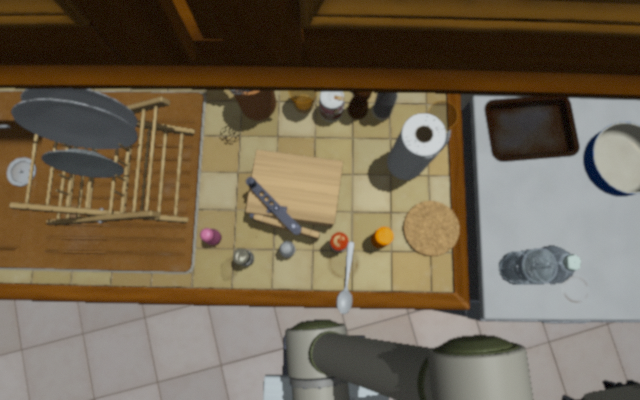

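```bash
python3 - <<'E'
from h import *
crop("top0",250,20,450,220,4,"topc")
E
```

```text
(no output)
```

View pics/topc.png

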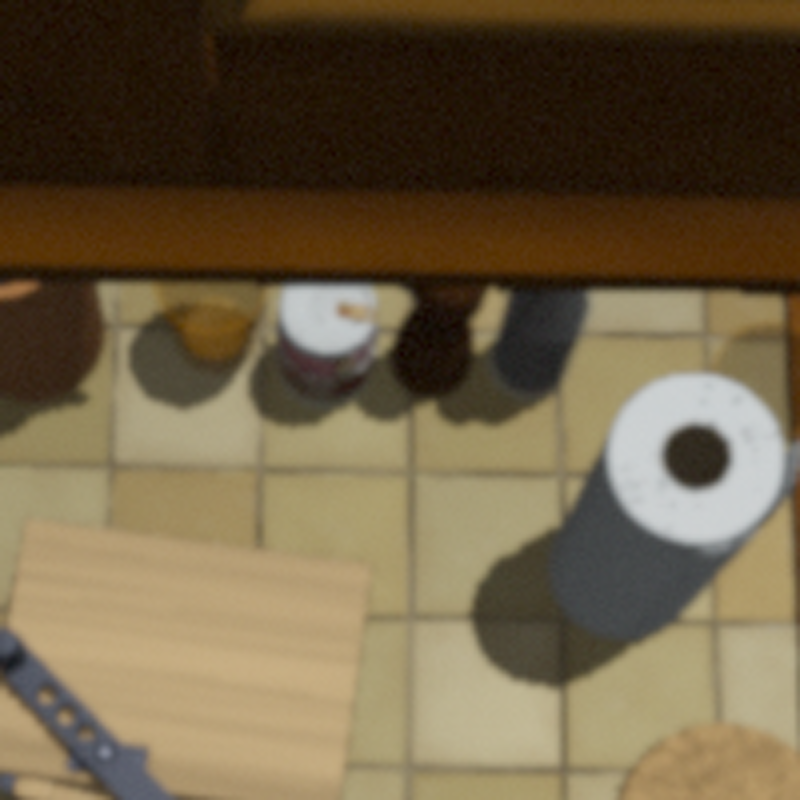

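```bash
python3 - <<'E'
from h import *
crop("scene0",220,170,420,330,4,"scenec")
crop("top0",300,180,480,300,4,"topd")
E
```

```text
(no output)
```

View pics/scenec.png

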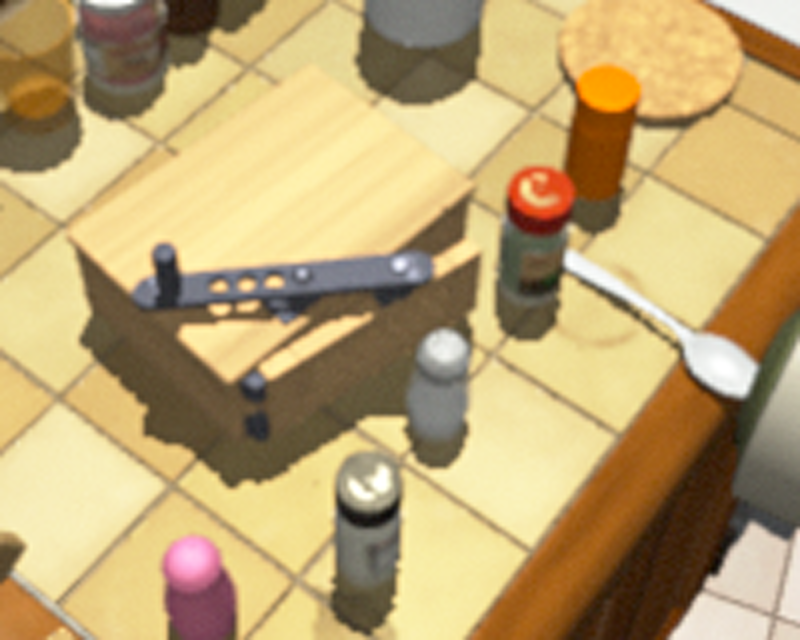

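View pics/topd.png

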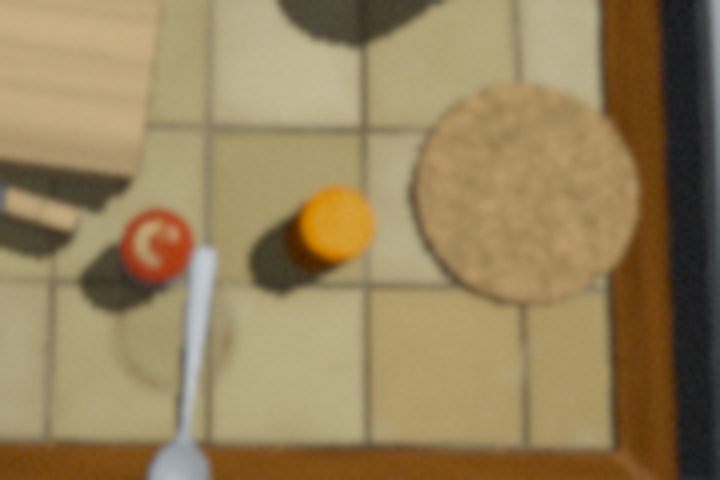

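```bash
python3 - <<'E'
from h import *
crop("top0",195,140,355,290,5,"tope")
E
```

```text
(no output)
```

View pics/tope.png

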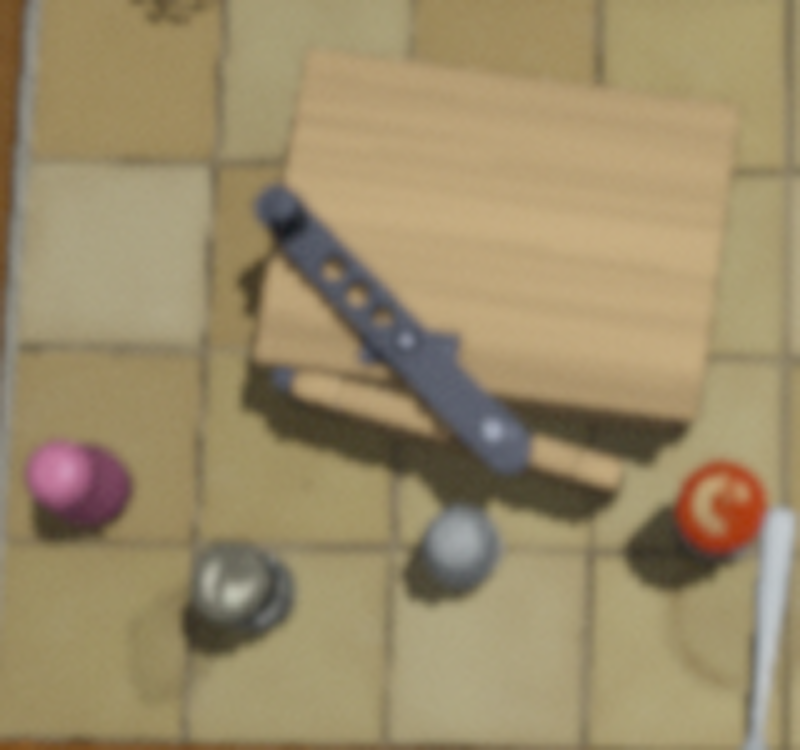

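```bash
cat > m.py <<'E'
from h import *
from scipy.optimize import least_squares
t=load("top0"); s=load("scene0")
T=lambda u,v:(195+u/5,140+v/5); S=lambda u,v:(220+u/4,170+v/4)
c3=np.array([[.08,.11,.09],[.08,-.11,.09],[-.08,-.11,.09],[-.08,.11,.09],[-.066,.035,.114]])
tp=np.array([T(310,50),T(740,103),T(692,425),T(255,362),T(405,341)])
sp=np.array([S(70,235),S(315,65),S(472,187),S(232,382),S(303,275)])
# far corner mapping in scene: back-left(+x,+y)=left?  
def W(p,c=c3):
    C,Sn=np.cos(p[2]),np.sin(p[2]); return np.c_[p[0]+C*c[:,0]-Sn*c[:,1],p[1]+Sn*c[:,0]+C*c[:,1],c[:,2]]
f=lambda p:np.r_[(proj(t,W(p))-tp).ravel(),(proj(s,W(p))-sp).ravel()]
ft=lambda p:(proj(t,W(p))-tp).ravel()
r=least_squares(ft,[.55,.1,-.1]);print(r.x,r.fun.round(1)); r2=least_squares(f,r.x);print(r2.x,r2.fun.round(1))
p=r2.x
for nm,u in dict(pin=W(p,np.array([[-.066,.035,.103]])),hinge=W(p,np.array([[-.088,.095,.103]]))).items(): print(nm,u)
print('pin from top', atz(t,*T(405,341),.114))
print('pivot rivet',atz(t,*T(493,431),.112),'knob',atz(t,*T(283,207),.146), 'scene',atz(s,*S(402,265),.112),atz(s,*S(163,250),.146))
print('salt',atz(t,*T(461,545),.09),atz(s,*S(443,347),.09))
print('d',atz(t,*T(238,585),.102),atz(s,*S(370,478),.102))
print('c',atz(t,*T(721,507),.104),atz(s,*S(541,195),.104))
D=lambda u,v:(300+u/4,180+v/4)
print('orange',atz(t,*D(335,224),.104),'mat',atz(t,*D(528,192),.012),atz(s,*S(652,50),.012))
print('pink',atz(t,*T(60,475),.09))
print('spoon tip',atz(t,*D(203,250),.01),atz(t,345,308,.01),'roll top',atz(t,424,134,.228))
E
python3 m.py
```

```text
[ 0.62455027  0.08894919 -0.1221334 ] [ 0.2  0.6 -0.9  1.6  0.3 -1.3  0.5 -1.  -0.   0.2]
[ 0.62319975  0.08901794 -0.12202263] [ 0.1  1.1 -0.9  2.1  0.2 -0.8  0.4 -0.4 -0.1  0.8 -0.3 -0.7 -1.  -0.1
  0.2 -0.6 -0.7 -0.6 -0.2 -0.4]
pin [[0.5619507  0.13179122 0.103     ]]
hinge [[0.54741749 0.19402293 0.103     ]]
pin from top [0.56392143 0.13169303 0.114     ]
pivot rivet [0.52060378 0.08741385 0.112     ] knob [0.6225743  0.18938273 0.146     ] scene [0.51763447 0.08671352 0.112     ] [0.62350425 0.18829758 0.146     ]
salt [0.46674133 0.10294472 0.09      ] [0.46881881 0.10794373 0.09      ]
d [0.44422984 0.20974622 0.102     ] [0.44477192 0.21237908 0.102     ]
c [ 0.48641649 -0.02422428  0.104     ] [ 0.48350031 -0.02146695  0.104     ]
orange [ 0.50156986 -0.13290922  0.104     ] mat [ 0.53593215 -0.27467166  0.012     ] [ 0.53236051 -0.27375595  0.012     ]
pink [0.49748707 0.30318373 0.09      ]
spoon tip [ 0.49368596 -0.05841386  0.01      ] [ 0.32392169 -0.04476051  0.01      ] roll top [ 0.72038414 -0.20877918  0.228     ]
```

Look-alikes by top-image pixel:
- Salt shaker: grey (287,249), or the pink copy (207,235), which is not meant.
- Red-cap pot: (339,241), or the orange copy (383,237), which is not meant.
- Dark-cap pot: (243,257).

The grey salt shaker is about 119 mm from the hinge and inside the door's arc. The red pot is 226 mm away and the dark pot lies past the arc, so the shaker is the one to move. The close crop confirms it is grey-topped and clear.

Call:
carry_out(
  targets=[
    [[0,296,627,-53,0,0,-34],[0,296,627,-53,0,0,-34],[0,296,627,-53,0,0,-34],[0,296,627,-53,0,0,-34],[0,296,627,-53,0,0,-34],[0,296,627,-53,0,0,-34],[0,296,627,-53,0,0,-34],[0,296,627,-53,0,0,-34],[0,296,627,-53,0,0,-34],[0,296,627,-53,0,0,-34],[0,296,627,-53,0,0,-34],[0,296,627,-53,0,0,-34],[0,296,627,-53,0,0,-34],[0,296,627,-53,0,0,-34],[0,296,627,-53,0,0,-34],[0,296,627,-53,0,0,-34],[0,296,627,-53,0,0,-34],[0,296,627,-53,0,0,-34],[0,296,627,-53,0,0,-34],[0,296,627,-53,0,0,-34]],
  ],
  squeeze=30,
)

```text
time_s: 1.82
position: [0.4675, 0.1042, 0.2001]
tool_rot: [[-0.962, -0.001, -0.272], [0.272, -0.0, -0.962], [0.001, -1.0, 0.0]]
ft_force: [-0.4, -0.1, 0.2]
grip_width: 0.0854
```

```bash
python3 - <<'E'
from h import *
s=env.observe();print(s['time_s'],s['q'],s['position'],s['tool_rot'].round(3),s['ft_force'])
d=grab("wrist","w1"); print(proj(d,[[.468,.105,.09],[.562,.1318,.114],[.535,-.274,.012],[.444,.211,.102]]))
E
```

```text
1.8167 [-1.62187518e+00  1.76370902e+01  9.03587617e+01 -1.71350789e-02
  7.20500555e+01  1.04162216e+02] [0.46750008 0.10424297 0.20011342] [[-0.962 -0.001 -0.272]
 [ 0.272 -0.    -0.962]
 [ 0.001 -1.     0.   ]] [-0.43169508 -0.0535229   0.23416981]
[[317.4500727  206.90036159]
 [238.05079587  95.74927422]
 [704.62282514   1.98803831]
 [200.87562748 271.87530607]]
```

View pics/w1.png

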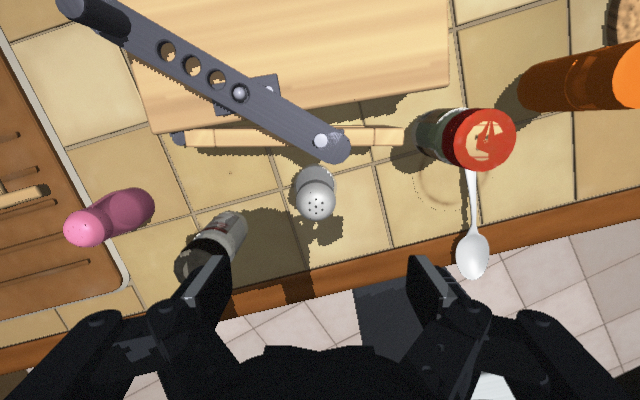

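The wrist view shows the salt shaker's top at (317,203), the pin tip at (239,94), the rivet at (320,140), the red pot at (485,140) and the dark pot at (210,250).

```bash
python3 - <<'E'
from h import *
d=load("w1")
print('salt',atz(d,317,203,.09),'pin',atz(d,239,93,.114),'rivet',atz(d,320,140,.111))
crop("w1",100,40,420,260,2.5,"w1c")
E
```

```text
salt [0.47125868 0.10444961 0.09      ] pin [0.56341054 0.13062561 0.114     ] rivet [0.5201187  0.08828396 0.111     ]
```

View pics/w1c.png

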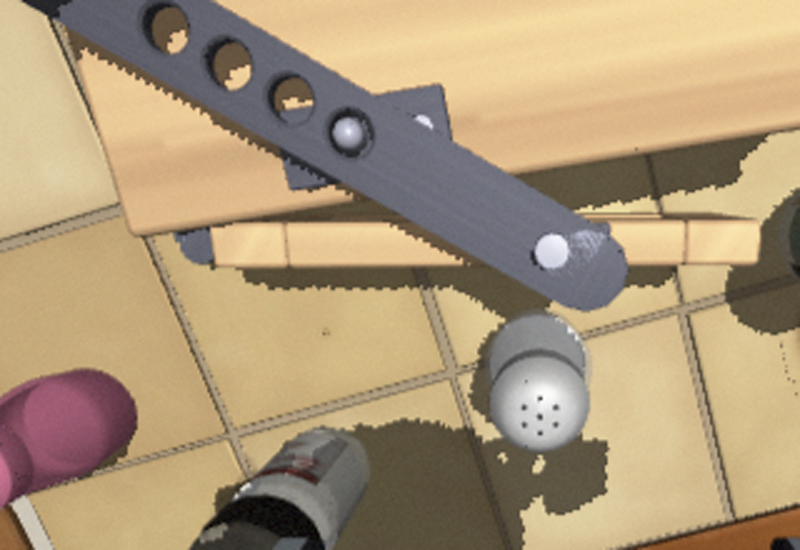

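Call:
carry_out(
  targets=[
    [[0,2,1,-40,0,0,0],[0,2,1,-80,0,0,0],[0,2,1,-115,0,0,0],[0,2,1,-130,0,0,0],[0,2,1,-130,0,0,0],[1,2,1,-130,0,0,0],[1,2,1,-130,0,0,0],[1,2,1,-130,0,0,0],[1,2,1,-130,0,0,0],[1,2,1,-130,0,0,0],[1,2,1,-130,0,0,0],[1,2,1,-130,0,0,0]],
  ],
  squeeze=30,
)

```text
time_s: 2.87
position: [0.4706, 0.1054, 0.0716]
tool_rot: [[-0.962, 0.003, -0.272], [0.272, -0.0, -0.962], [-0.003, -1.0, -0.0]]
ft_force: [-0.5, -0.3, 6.9]
grip_width: 0.034
```

```bash
python3 - <<'E'
from h import *
d=grab("wrist","w2")
E
```

```text
(no output)
```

View pics/w2.png

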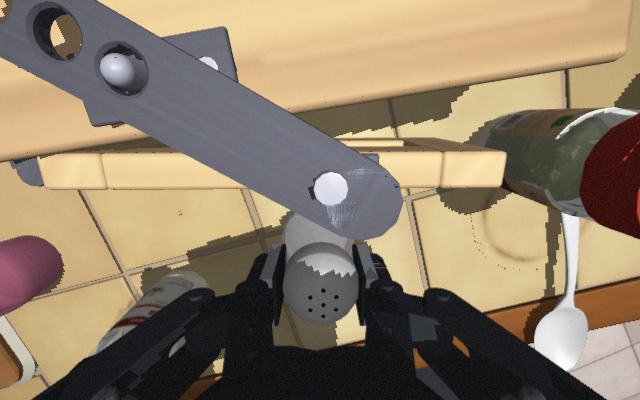

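The view shows the pads on the shaker's narrow top (width 34 mm), and the tapering part pushes the tool up. I will re-grip lower, set back slightly from the stay.

Call:
carry_out(
  targets=[
    [[0,0,0,0,0,0,0],[0,0,0,0,0,0,0],[0,0,0,0,0,0,0],[0,0,0,0,0,0,0],[0,-5,1,-2,0,0,0],[0,-5,1,-7,0,0,0],[0,-5,1,-12,0,0,0],[0,-5,1,-12,0,0,0]],
  ],
)

```text
time_s: 3.58
position: [0.4643, 0.1066, 0.0572]
tool_rot: [[-0.962, -0.002, -0.272], [0.272, 0.0, -0.962], [0.002, -1.0, 0.0]]
ft_force: [-0.0, 0.1, 0.3]
grip_width: 0.0856
```

Call:
carry_out(
  targets=[
    [[1,0,0,0,0,0,0],[1,0,0,0,0,0,0],[1,0,0,0,0,0,0],[1,0,0,0,0,0,0],[1,0,0,0,0,0,0],[1,0,0,0,0,0,0],[1,0,0,0,0,0,0]],
  ],
)

```text
time_s: 4.17
position: [0.4652, 0.1065, 0.0588]
tool_rot: [[-0.962, 0.001, -0.272], [0.272, -0.0, -0.962], [-0.001, -1.0, -0.0]]
ft_force: [-0.6, -0.3, 5.2]
grip_width: 0.0369
```

```bash
python3 - <<'E'
from h import *
d=grab("wrist","w3")
E
```

```text
(no output)
```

View pics/w3.png

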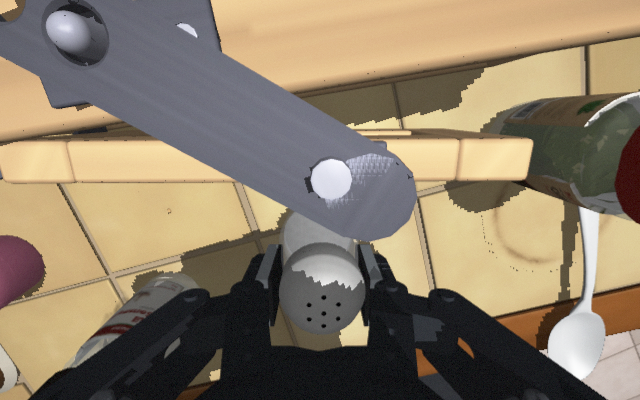

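Call:
carry_out(
  targets=[
    [[1,0,0,0,0,0,0],[1,0,0,0,0,0,0],[1,0,0,2,0,0,0],[1,0,0,5,0,0,0],[1,0,0,5,0,0,0]],
  ],
)

```text
time_s: 4.63
position: [0.4648, 0.1066, 0.0636]
tool_rot: [[-0.962, 0.0, -0.272], [0.272, 0.0, -0.962], [-0.0, -1.0, -0.0]]
ft_force: [1.1, -0.2, -0.5]
grip_width: 0.0373
```

```bash
python3 - <<'E'
from h import *
d=grab("scene","s3"); crop("s3",240,200,400,320,5,"s3c")
E
```

```text
(no output)
```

View pics/s3c.png

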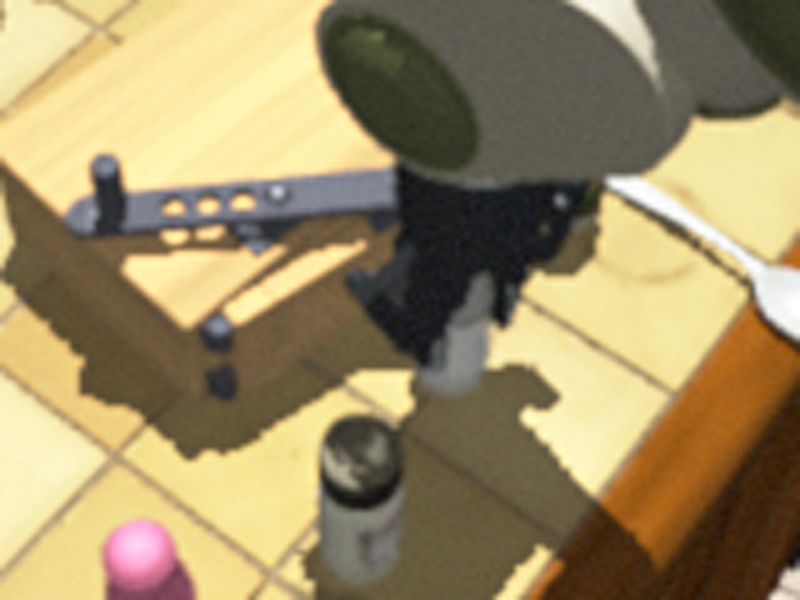

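Call:
carry_out(
  targets=[
    [[1,0,0,0,0,0,0],[1,0,0,15,0,0,0],[1,0,0,40,0,0,0],[1,0,0,75,0,0,0],[1,0,0,110,0,0,0],[1,0,0,135,0,0,0],[1,0,0,140,0,0,0],[1,0,0,140,0,0,0]],
  ],
  squeeze=45,
)

```text
time_s: 5.35
position: [0.4652, 0.1066, 0.2043]
tool_rot: [[-0.962, 0.003, -0.272], [0.272, -0.0, -0.962], [-0.003, -1.0, -0.001]]
ft_force: [0.2, 0.5, -2.1]
grip_width: 0.0365
```

```bash
python3 - <<'E'
from h import *
d=grab("scene","s4"); crop("s4",240,150,400,270,5,"s4c"); grab("top","t4");crop("t4",195,140,355,290,5,"t4c")
s=env.observe(); print(s['position'],s['ft_force'],s['wrist_torque'])
E
```

```text
[0.46422031 0.10655098 0.20194   ] [ 0.11714202  0.54460898 -1.36559734] [ 0.01799818  0.01321364 -0.02796891]
```

View pics/s4c.png

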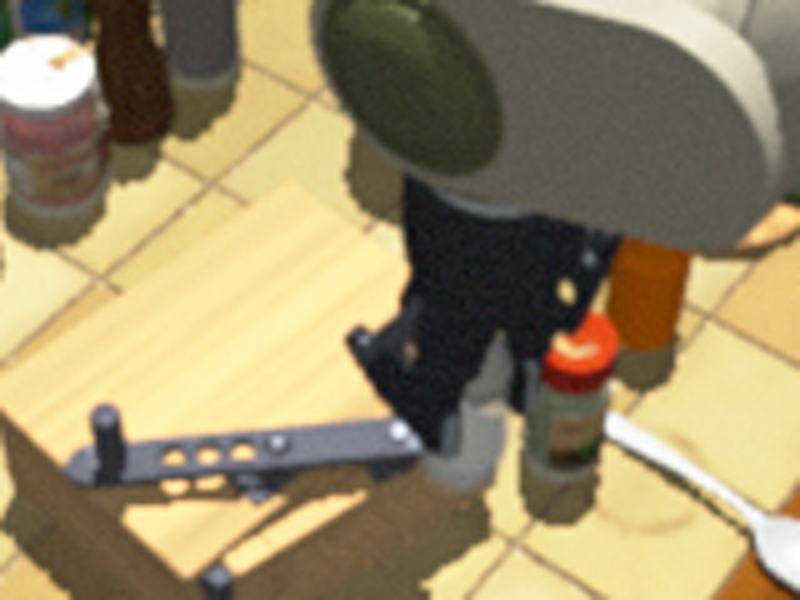

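View pics/t4c.png

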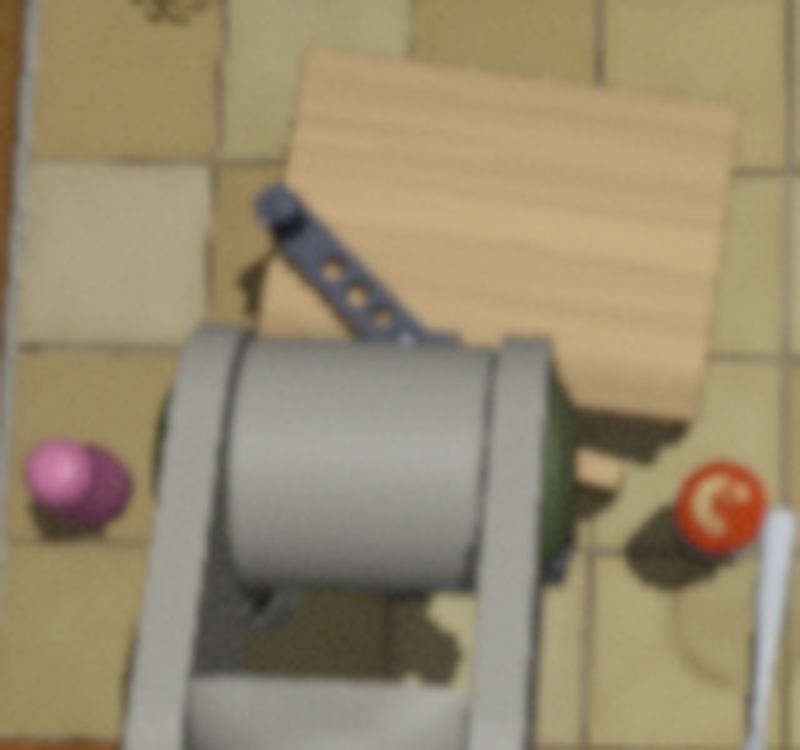

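Call:
carry_out(
  targets=[
    [[1,2,-12,0,0,0,0],[1,7,-40,0,0,0,0],[1,13,-75,0,0,0,0],[1,19,-110,0,0,0,0],[1,25,-145,0,0,0,0],[1,31,-180,0,0,0,0],[1,37,-215,0,0,0,0],[1,43,-250,0,0,0,0],[1,49,-285,0,0,0,0],[1,55,-320,0,0,0,0],[1,61,-352,0,0,0,0],[1,64,-372,0,0,0,0],[1,65,-379,0,0,0,0],[1,65,-379,-15,0,0,0],[1,65,-379,-45,0,0,0],[1,65,-379,-75,0,0,0],[1,65,-379,-100,0,0,0],[1,65,-379,-115,0,0,0],[1,65,-379,-120,0,0,0],[1,65,-379,-120,0,0,0]],
  ],
)

```text
time_s: 7.12
position: [0.5291, -0.2713, 0.0812]
tool_rot: [[-0.962, -0.004, -0.272], [0.272, 0.003, -0.962], [0.004, -1.0, -0.002]]
ft_force: [-0.5, -0.5, -1.3]
grip_width: 0.0365
```

```bash
python3 - <<'E'
from h import *
d=grab("scene","s5"); crop("s5",320,120,480,240,5,"s5c"); d=grab("wrist","w5")
s=env.observe(); print(s['position'],s['ft_force'],s['wrist_torque'])
E
```

```text
[ 0.5300741  -0.2722367   0.08373565] [ 0.80496155 -0.02063793 -1.7326327 ] [0.01140016 0.02963225 0.01254591]
```

View pics/s5c.png

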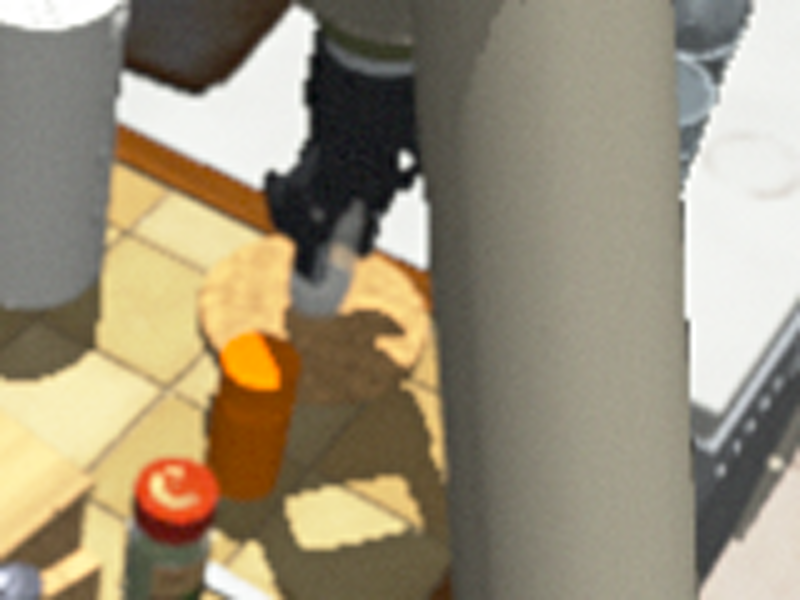

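View pics/w5.png

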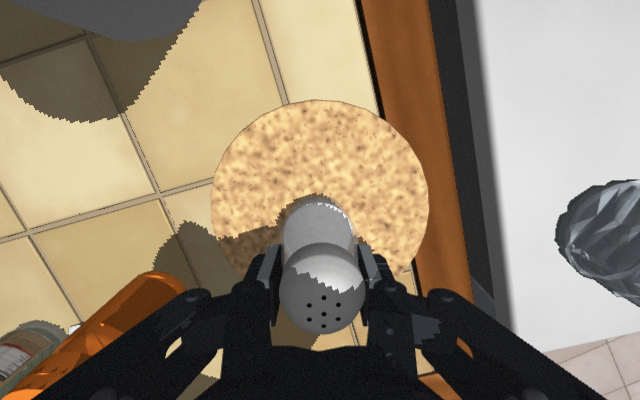

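```bash
python3 - <<'E'
from h import *
d=load("w5"); print(proj(d,[[.534,-.274,.012],[.609,-.274,.012],[.534,-.349,.012],[.534,-.199,.012],[.535,-.274,.024],[.535,-.274,.113]]))
E
```

```text
[[319.94970172 217.89588837]
 [286.42693658 105.57760817]
 [429.95786521 188.57083871]
 [216.25850821 245.53909434]
 [319.58847048 222.77463437]
 [320.16001055 311.60255436]]
```

Call:
carry_out(
  targets=[
    [[1,0,0,-4,0,0,0],[1,0,0,-8,0,0,0],[1,0,0,-10,0,0,0],[1,0,0,-11,0,0,0],[1,0,0,-11,0,0,0]],
  ],
)

```text
time_s: 7.63
position: [0.5298, -0.2724, 0.0722]
tool_rot: [[-0.962, -0.0, -0.272], [0.272, 0.0, -0.962], [0.0, -1.0, -0.0]]
ft_force: [-0.1, 0.4, -1.4]
grip_width: 0.0366
```

Call:
carry_out(
  targets=[
    [[1,0,0,-1,0,0,0],[1,0,0,-2,0,0,0],[1,0,0,-2,0,0,0]],
  ],
)

```text
time_s: 7.88
position: [0.5302, -0.2726, 0.071]
tool_rot: [[-0.962, 0.001, -0.272], [0.272, -0.001, -0.962], [-0.001, -1.0, 0.0]]
ft_force: [0.5, 0.2, 3.2]
grip_width: 0.0365
```

Call:
carry_out(
  targets=[
    [[0.4,0,0,0,0,0,0],[0.3,0,0,0,0,0,0],[0.2,0,0,0,0,0,0],[0,0,0,0,0,0,0],[0,0,0,0,0,0,0],[0,0,0,0,0,0,0],[0,0,0,20,0,0,0],[0,0,0,55,0,0,0],[0,0,0,95,0,0,0],[0,0,0,130,0,0,0],[0,0,0,130,0,0,0]],
  ],
)

```text
time_s: 8.8
position: [0.5317, -0.2738, 0.2077]
tool_rot: [[-0.962, 0.01, -0.272], [0.272, -0.008, -0.962], [-0.012, -1.0, 0.005]]
ft_force: [0.3, 0.6, 0.1]
grip_width: 0.0856
```

```bash
python3 - <<'E'
from h import *
d=grab("wrist","w6"); print(proj(d,[[.534,-.274,.012],[.535,-.274,.102]]))
E
```

```text
[[317.32710672 183.66384022]
 [317.0550292  206.5298472 ]]
```

View pics/w6.png

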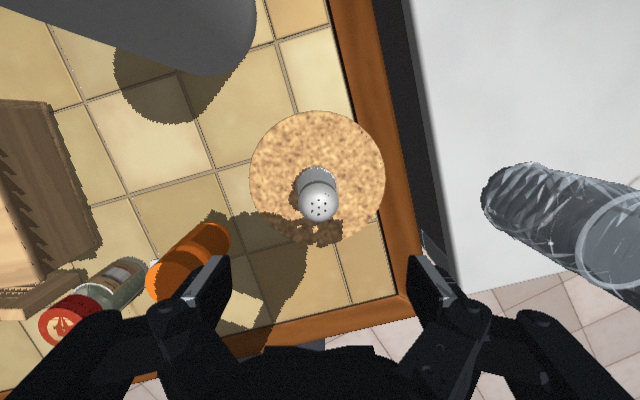

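The shaker stands upright in the middle of the mat, its top at (318,205) against a predicted (317,207). Next I turn the wrist so its camera ends up on the pivot side of the knob and can see the pin, and travel to the knob.

Call:
carry_out(
  targets=[
    [[0,-30,5,5,0,0,7],[0,-60,15,10,0,0,14],[0,-80,30,10,0,0,21],[0,-80,50,10,0,0,28],[0,-80,70,10,0,0,35],[0,-80,90,10,0,0,42],[0,-80,110,10,0,0,49],[0,-80,130,10,0,0,56],[0,-80,150,10,0,0,63],[0,-80,170,10,0,0,70],[0,-80,190,10,0,0,77],[0,-80,210,10,0,0,84],[0,-80,230,10,0,0,91],[0,-80,250,10,0,0,98],[0,-80,270,10,0,0,105],[0,-80,290,10,0,0,112],[0,-80,310,10,0,0,119],[0,-80,330,10,0,0,120],[0,-80,330,10,0,0,120]],
  ],
)

```text
time_s: 10.43
position: [0.449, 0.06, 0.2093]
tool_rot: [[0.249, -0.002, 0.969], [-0.969, 0.001, 0.249], [-0.002, -1.0, -0.002]]
ft_force: [0.0, 0.2, -0.7]
grip_width: 0.0855
```

```bash
python3 - <<'E'
from h import *
s=env.observe(); print(s['position'],s['q'],s['tool_rot'].round(3))
E
```

```text
[0.44899862 0.06000768 0.20930232] [-7.44381295e+00  1.45902428e+01  9.31663499e+01  4.37727071e-02
  7.23731770e+01 -2.18715198e+01] [[ 0.249 -0.002  0.969]
 [-0.969  0.001  0.249]
 [-0.002 -1.    -0.002]]
```

Call:
carry_out(
  targets=[
    [[0,10,8,0,0,0,7],[0,20,15,0,0,0,14],[0,30,23,0,0,0,21],[0,40,31,0,0,0,28],[0,51,39,0,0,0,35],[0,61,47,0,0,0,42],[0,71,55,0,0,0,49],[0,82,62,0,0,0,56],[0,92,70,0,0,0,63],[0,102,78,0,0,0,70],[0,112,86,0,0,0,77],[0,122,93,0,0,0,84],[0,133,101,0,0,0,91],[0,143,109,0,0,0,98],[0,153,117,0,0,0,105],[0,163,124,0,0,0,112],[0,173,132,0,0,0,119],[0,173,132,0,0,0,120.4],[0,173,132,0,0,0,120.4]],
  ],
)

```text
time_s: 12.02
position: [0.6227, 0.1891, 0.2089]
tool_rot: [[0.713, -0.002, -0.701], [0.701, -0.0, 0.713], [-0.002, -1.0, 0.001]]
ft_force: [-0.4, -0.4, 0.6]
grip_width: 0.0856
```

```bash
python3 - <<'E'
from h import *
s=env.observe(); print(s['position'],s['q'],s['tool_rot'].round(3))
d=grab("wrist","w7"); print(proj(d,[[.6228,.1888,.146],[.5625,.131,.114],[.520,.088,.112],[.444,.211,.102]]))
E
```

```text
[0.62270567 0.18908205 0.20892042] [ 6.49293688e+00  3.38880918e+01  6.08361424e+01 -1.14156153e-02
  8.53984620e+01 -1.28017906e+02] [[ 0.713 -0.002 -0.701]
 [ 0.701 -0.     0.713]
 [-0.002 -1.     0.001]]
[[316.5998015  231.60302133]
 [318.10443737  99.61162312]
 [316.6274486   -1.98236019]
 [520.55344124  56.87692729]]
```

View pics/w7.png

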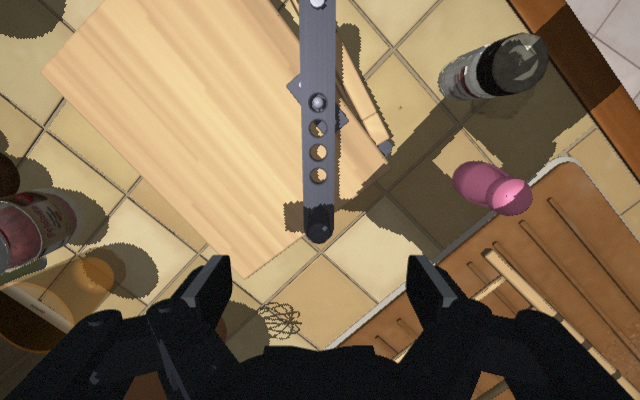

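The wrist view shows the knob top at (319,231), the pin tip in the first hole at (317,101) and three free holes at (318,128/152/175), all matching my predictions within 2 px. I descend and pinch the knob.

Call:
carry_out(
  targets=[
    [[0,0,0,-30,0,0,0],[0,0,0,-55,0,0,0],[0,0,0,-70,0,0,0],[0,0,0,-74,0,0,0],[0,0,0,-74,0,0,0],[1,0,0,-74,0,0,0],[1,0,0,-74,0,0,0],[1,0,0,-74,0,0,0],[1,0,0,-74,0,0,0],[1,0,0,-74,0,0,0],[1,0,0,-74,0,0,0],[1,0,0,-74,0,0,0],[1,0,0,-74,0,0,0],[1,0,0,-74,0,0,0],[1,0,0,-74,0,0,0]],
  ],
  squeeze=40,
)

```text
time_s: 13.32
position: [0.623, 0.1896, 0.1367]
tool_rot: [[0.712, 0.001, -0.702], [0.702, 0.0, 0.712], [0.001, -1.0, -0.0]]
ft_force: [-0.2, -0.3, 4.2]
grip_width: 0.0147
```

```bash
cat > plan.py <<'E'
from h import *
from scipy.spatial.transform import Rotation as Ro
yaw=np.radians(-7.0)
def knob(phi,psi,alpha=None,h=.034):
    # bin frame: pivot, bar dir
    piv=np.array([-.088,.095])+.110*np.array([np.sin(-phi),-np.cos(phi)])
    d=np.array([-.066,.035])-piv; a=np.arctan2(d[1],d[0]) if alpha is None else alpha
    R=Ro.from_euler('z',a+yaw)*Ro.from_euler('y',-psi)
    P=np.r_[Ro.from_euler('z',yaw).apply(np.r_[piv,0])]+R.apply([.145,0,h])
    return P,R,np.linalg.norm(d)
P0,R0,_=knob(.15,0)
def row(phi,psi,h=.034):
    P,R,d=knob(phi,psi,h=h); rv=(R*R0.inv()).as_rotvec(degrees=True)
    return np.r_[(P-knob(.15,0,h=h)[0])*1000,rv].round(1).tolist(),round(d*1000,1)
if __name__=="__main__":
    for psi in (.05,.1,.15,.2,.25,.28): print(psi,row(.15,psi))
    for phi in np.linspace(.15,1,18): print(round(phi,2),row(phi,.28))
    for psi in (.2,.15,.1,.05,0): print(psi,row(1.0,psi))
E
python3 plan.py; python3 - <<'E'
from h import *
d=grab("wrist","w8")
E
```

```text
0.05 ([-1.3, -1.3, 7.2, 2.0, -2.0, 0.0], np.float64(62.1))
0.1 ([-2.9, -2.9, 14.3, 4.0, -4.1, 0.0], np.float64(62.1))
0.15 ([-4.8, -4.7, 21.3, 6.1, -6.1, 0.0], np.float64(62.1))
0.2 ([-6.8, -6.8, 28.1, 8.1, -8.1, 0.0], np.float64(62.1))
0.25 ([-9.2, -9.1, 34.8, 10.1, -10.2, -0.0], np.float64(62.1))
0.28 ([-10.7, -10.6, 38.7, 11.3, -11.4, -0.0], np.float64(62.1))
0.15 ([-10.7, -10.6, 38.7, 11.3, -11.4, -0.0], np.float64(62.1))
0.2 ([-9.4, -16.1, 38.7, 10.9, -11.8, -4.3], np.float64(64.9))
0.25 ([-8.8, -21.4, 38.7, 10.4, -12.2, -8.3], np.float64(67.8))
0.3 ([-9.0, -26.5, 38.7, 10.0, -12.5, -12.1], np.float64(70.7))
0.35 ([-9.7, -31.2, 38.7, 9.7, -12.9, -15.7], np.float64(73.8))
0.4 ([-11.0, -35.5, 38.7, 9.3, -13.2, -19.1], np.float64(76.9))
0.45 ([-12.6, -39.5, 38.7, 8.9, -13.5, -22.4], np.float64(80.0))
0.5 ([-14.7, -43.1, 38.7, 8.5, -13.7, -25.5], np.float64(83.2))
0.55 ([-17.0, -46.3, 38.7, 8.2, -14.0, -28.5], np.float64(86.4))
0.6 ([-19.5, -49.2, 38.7, 7.9, -14.2, -31.4], np.float64(89.6))
0.65 ([-22.3, -51.7, 38.7, 7.5, -14.4, -34.2], np.float64(92.8))
0.7 ([-25.2, -53.9, 38.7, 7.2, -14.7, -36.9], np.float64(95.9))
0.75 ([-28.2, -55.7, 38.7, 6.9, -14.9, -39.6], np.float64(99.1))
0.8 ([-31.2, -57.2, 38.7, 6.6, -15.0, -42.1], np.float64(102.3))
0.85 ([-34.3, -58.4, 38.7, 6.2, -15.2, -44.6], np.float64(105.4))
0.9 ([-37.4, -59.3, 38.7, 5.9, -15.4, -47.0], np.float64(108.5))
0.95 ([-40.5, -60.0, 38.7, 5.6, -15.6, -49.4], np.float64(111.5))
1.0 ([-43.6, -60.3, 38.7, 5.3, -15.7, -51.7], np.float64(114.6))
0.2 ([-38.3, -61.0, 28.1, 3.8, -11.2, -51.9], np.float64(114.6))
0.15 ([-35.3, -61.4, 21.3, 2.9, -8.4, -51.9], np.float64(114.6))
0.1 ([-32.8, -61.7, 14.3, 1.9, -5.6, -52.0], np.float64(114.6))
0.05 ([-30.6, -62.0, 7.2, 1.0, -2.8, -52.0], np.float64(114.6))
0 ([-28.7, -62.2, 0.0, 0.0, 0.0, -52.0], np.float64(114.6))
```

View pics/w8.png

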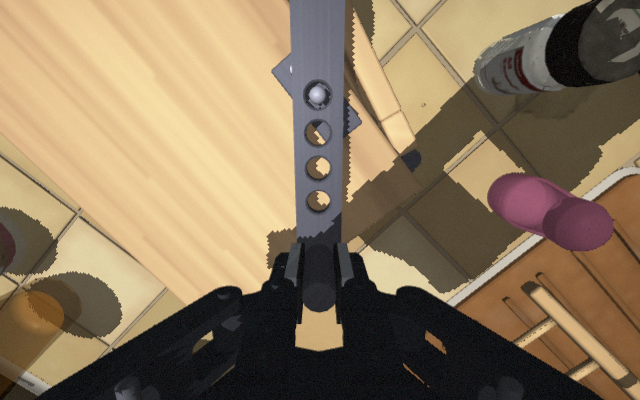

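The knob is pinched centrally and all the holes are visible. Now I lift, tilting with the bar.

Call:
carry_out(
  targets=[
    [[1,-1.3,-1.3,7,2,-2,0],[1,-3,-3,14,4,-4,0],[1,-5,-5,21,6,-6,0],[1,-7,-7,28,8,-8,0],[1,-9,-9,35,10,-10,0],[1,-10.7,-10.6,38.7,11.3,-11.4,0],[1,-10.7,-10.6,38.7,11.3,-11.4,0],[1,-10.7,-10.6,38.7,11.3,-11.4,0]],
  ],
)

```text
time_s: 14.03
position: [0.6121, 0.179, 0.175]
tool_rot: [[0.685, 0.196, -0.702], [0.674, 0.194, 0.712], [0.276, -0.961, 0.001]]
ft_force: [-0.2, 2.1, 0.7]
grip_width: 0.0153
```

```bash
python3 - <<'E'
from h import *
d=grab("wrist","w9"); grab("scene","s9"); crop("s9",230,180,390,300,5,"s9c")
s=env.observe(); print(s['position'],s['ft_force'],s['wrist_torque'])
E
```

```text
[0.61222577 0.17923421 0.17463578] [0.54252    2.07459565 0.2858606 ] [ 0.13832715  0.12643562 -0.13207173]
```

View pics/w9.png

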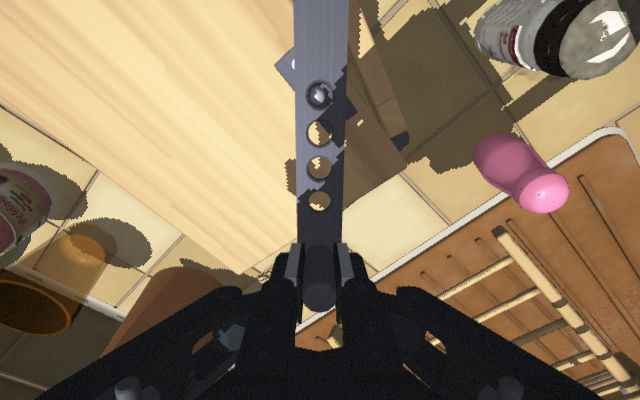

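View pics/s9c.png

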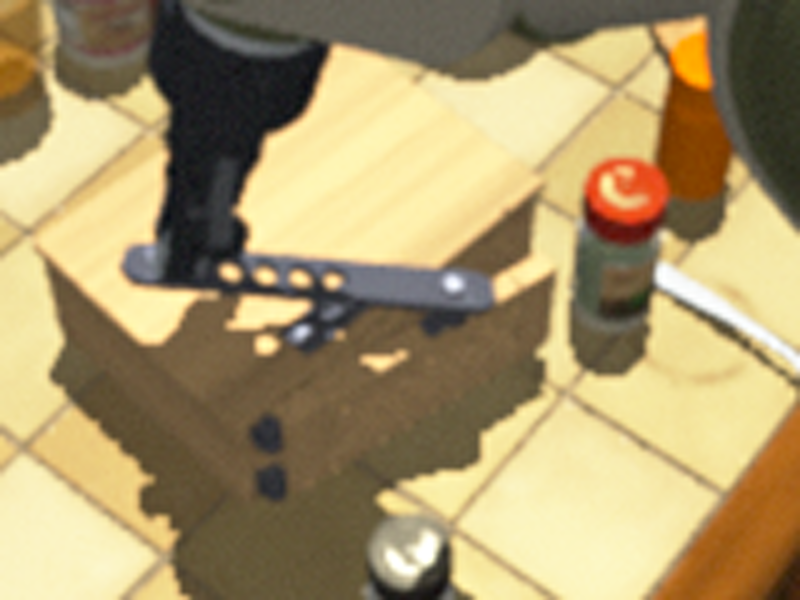

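Call:
carry_out(
  targets=[
    [[1,0.7,-2.7,0,0,0,-2.1],[1,1.3,-5.5,0,0,0,-4.3],[1,1.6,-8.2,0,0,0,-6.3],[1,1.9,-10.8,0,0,0,-8.3],[1,1.9,-13.4,0,0,0,-10.2],[1,1.7,-15.9,0,0,0,-12.1],[1,1.4,-18.3,0,0,0,-13.9],[1,1,-20.6,0,0,0,-15.7],[1,0.4,-22.8,0,0,0,-17.4],[1,-0.3,-24.9,0,0,0,-19.1],[1,-1.1,-26.9,0,0,0,-20.8],[1,-1.9,-28.9,0,0,0,-22.4],[1,-3,-30.7,0,0,0,-24],[1,-4,-32.5,0,0,0,-25.5],[1,-4,-32.5,0,0,0,-25.5]],
  ],
)

```text
time_s: 15.38
position: [0.6084, 0.1467, 0.1748]
tool_rot: [[0.908, 0.261, -0.327], [0.314, 0.091, 0.945], [0.276, -0.961, 0.0]]
ft_force: [1.5, 1.9, 0.5]
grip_width: 0.0148
```

```bash
python3 - <<'E'
from h import *
d=grab("wrist","w10"); grab("scene","s10"); crop("s10",230,180,390,300,5,"s10c")
s=env.observe(); print(s['position'],s['ft_force'],s['wrist_torque'])
E
```

```text
[0.60836268 0.14680107 0.17474956] [1.1721607  2.33305696 1.37550898] [ 0.29368977 -0.05078784 -0.13596933]
```

View pics/w10.png

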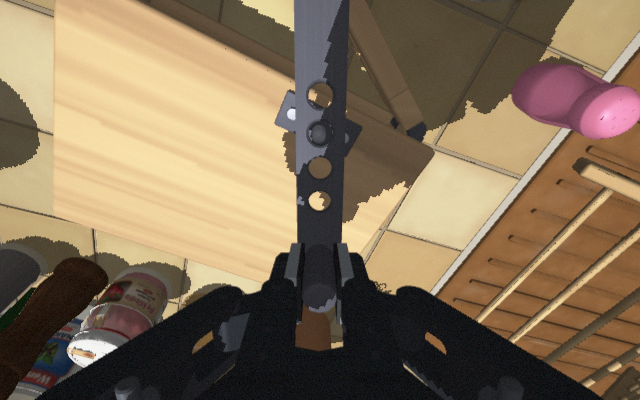

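View pics/s10c.png

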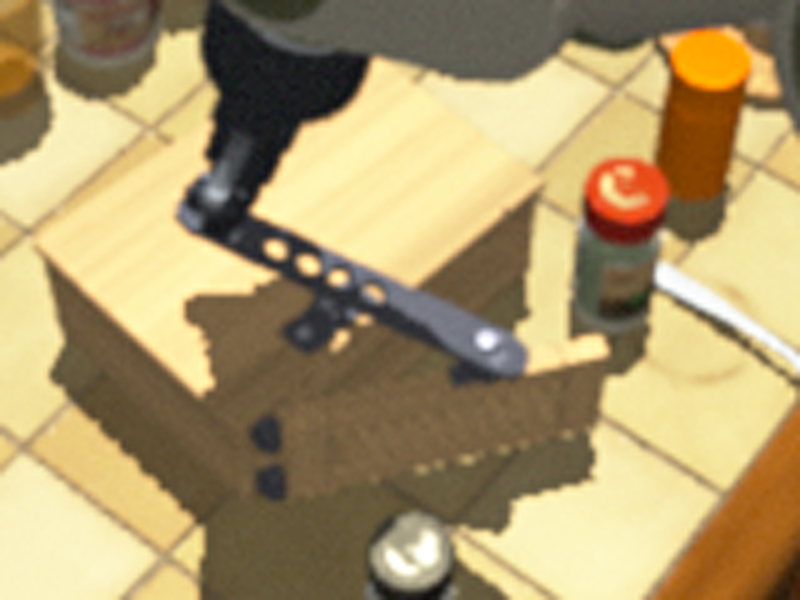

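Halfway: the door is swinging, the bar rides above the pin (hole 2 is over it at (319,130)), and the red and dark pots are clear. I continue.

Call:
carry_out(
  targets=[
    [[1,-1.1,-1.6,0,0,0,-1.5],[1,-2.3,-3.2,0,0,0,-3],[1,-3.5,-4.7,0,0,0,-4.5],[1,-4.8,-6.1,0,0,0,-5.9],[1,-6.2,-7.4,0,0,0,-7.3],[1,-7.6,-8.6,0,0,0,-8.7],[1,-9,-9.7,0,0,0,-10],[1,-10.5,-10.8,0,0,0,-11.4],[1,-12,-11.7,0,0,0,-12.8],[1,-13.5,-12.6,0,0,0,-14.1],[1,-15,-13.4,0,0,0,-15.3],[1,-16.5,-14.1,0,0,0,-16.6],[1,-18,-14.7,0,0,0,-17.9],[1,-19.6,-15.3,0,0,0,-19.1],[1,-22.7,-16.2,0,0,0,-21.5],[1,-24.3,-16.6,0,0,0,-22.7],[1,-25.8,-16.9,0,0,0,-23.9],[1,-27.4,-17.1,0,0,0,-25],[1,-28.9,-17.2,0,0,0,-26.2],[1,-28.9,-17.2,0,0,0,-26.2]],
  ],
)

```text
time_s: 17.15
position: [0.5795, 0.1294, 0.1751]
tool_rot: [[0.953, 0.275, 0.124], [-0.119, -0.034, 0.992], [0.277, -0.961, 0.001]]
ft_force: [1.6, 1.6, 1.1]
grip_width: 0.0151
```

```bash
python3 - <<'E'
from h import *
d=grab("wrist","w11"); grab("scene","s11"); crop("s11",230,180,390,300,5,"s11c"); crop("w11",240,60,400,260,4,"w11c")
s=env.observe(); print(s['position'],s['ft_force'],s['wrist_torque'])
E
```

```text
[0.57950539 0.12936037 0.1750618 ] [3.47470234 2.34600546 0.51051038] [ 0.29710791 -0.25303726 -0.18264892]
```

View pics/w11.png

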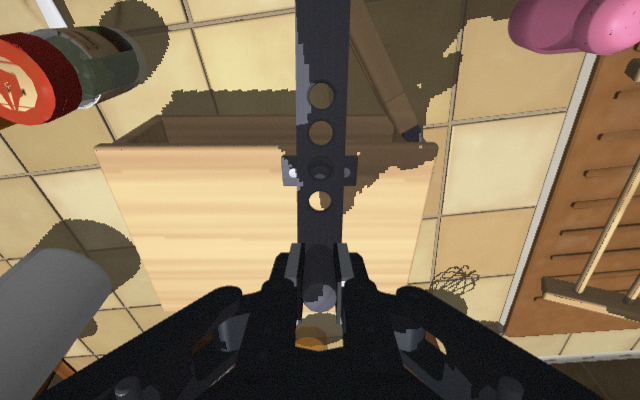

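View pics/s11c.png

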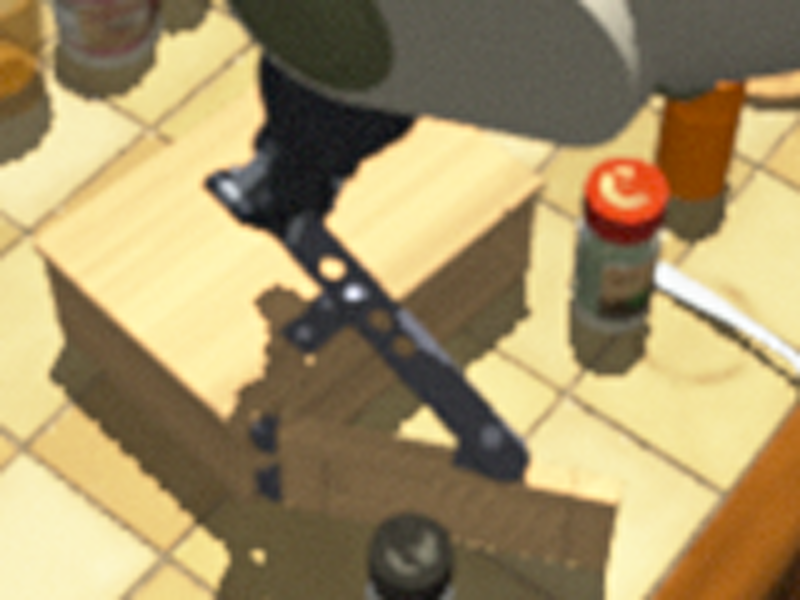

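```bash
cat > chk.py <<'E'
from h import *
def chk(name,pin=np.array([.5628,.131,.103])):
    d=load(name); s=env.observe(); p=s['position'];R=s['tool_rot']
    x,zb=R[:,0],-R[:,1]
    und=p-.034*zb
    piv=und-.145*x; hole=und-.0304*x
    xh=np.r_[x[:2]/np.linalg.norm(x[:2]),0]
    lvl=piv+.1146*xh
    print('pivot',piv,'hole now',hole,'hole when level',lvl,'err mm',(lvl-pin)*1000)
    print('px hole',proj(d,[hole+.006*zb]),'pin tip',proj(d,[pin+[0,0,.011]]),'rivet',proj(d,[piv]))
E
python3 -c "
from chk import *
chk('w11')"
```

```text
pivot [0.45056839 0.14533938 0.10225438] hole now [0.55985727 0.13181658 0.13397557] hole when level [0.56430106 0.13126673 0.10225438] err mm [ 1.50105615  0.26672876 -0.74561656]
px hole [[318.42338527 203.62462228]] pin tip [[317.69163026 186.94752386]] rivet [[317.96785535 -57.56793513]]
```

View pics/w11c.png

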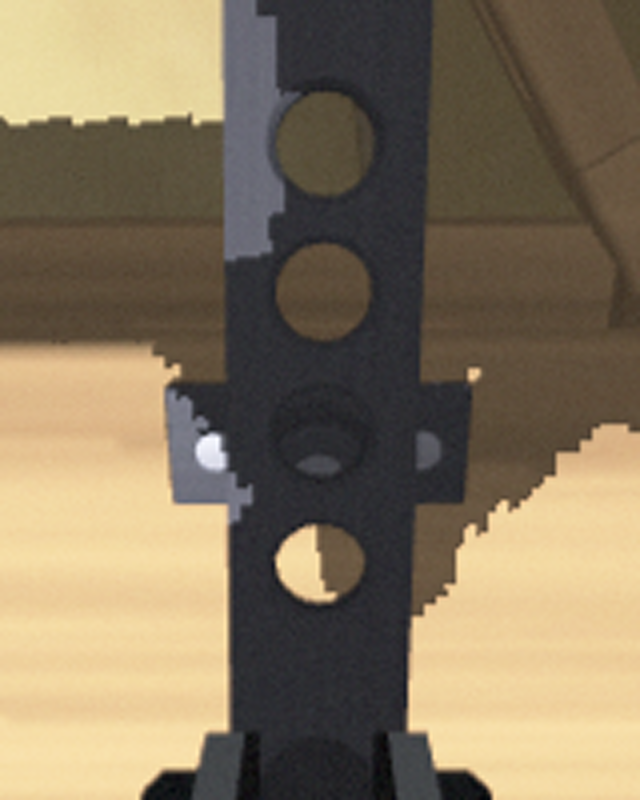

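```bash
python3 - <<'E'
from plan import *
P,R,_=knob(1.,.28)
for psi in(.24,.2,.16,.13,.1,.05,0,-.01):
    P2,R2,_=knob(1.,psi); print(psi,((P2-P)*1000).round(1),(R2*R.inv()).as_rotvec(degrees=True).round(1))
P,R,_=knob(1.,.13)
for psi in(.1,.05,0,-.01):
    P2,R2,_=knob(1.,psi); print(psi,((P2-P)*1000).round(1),(R2*R.inv()).as_rotvec(degrees=True).round(1))
E
```

```text
0.24 [ 2.8 -0.4 -5.3] [ 0.3  2.3 -0. ]
0.2 [  5.4  -0.7 -10.6] [ 0.6  4.5 -0. ]
0.16 [  7.7  -1.  -16.1] [ 0.9  6.8 -0. ]
0.13 [  9.3  -1.2 -20.2] [ 1.1  8.5 -0. ]
0.1 [ 10.8  -1.4 -24.4] [ 1.3 10.2 -0. ]
0.05 [ 13.1  -1.7 -31.5] [ 1.7 13.1  0. ]
0 [ 14.9  -1.9 -38.7] [ 2.  15.9  0. ]
-0.01 [ 15.3  -1.9 -40.2] [ 2.1 16.5  0. ]
0.1 [ 1.5 -0.2 -4.2] [0.2 1.7 0. ]
0.05 [  3.7  -0.5 -11.3] [0.6 4.5 0. ]
0 [  5.6  -0.7 -18.5] [0.9 7.4 0. ]
-0.01 [  5.9  -0.8 -20. ] [1. 8. 0.]
```

Call:
carry_out(
  targets=[
    [[1,2.8,-0.4,-5.3,0.3,2.3,0],[1,5.4,-0.7,-10.6,0.6,4.5,0],[1,7.7,-1,-16.1,0.9,6.8,0],[1,9.3,-1.2,-20.2,1.1,8.5,0],[1,9.3,-1.2,-20.2,1.1,8.5,0],[1,9.3,-1.2,-20.2,1.1,8.5,0]],
  ],
)

```text
time_s: 17.75
position: [0.5888, 0.1279, 0.1546]
tool_rot: [[0.984, 0.13, 0.123], [-0.122, -0.015, 0.992], [0.131, -0.991, 0.001]]
ft_force: [3.9, 0.6, 1.4]
grip_width: 0.015
```

```bash
python3 - <<'E'
from chk import *
d=grab("wrist","w12"); crop("w12",240,60,400,260,4,"w12c"); chk('w12')
s=env.observe(); print(s['position'],s['ft_force'],s['wrist_torque'])
E
```

```text
pivot [0.45043086 0.1452581  0.10216292] hole now [0.5631718  0.13124113 0.1172017 ] hole when level [0.56415527 0.13111886 0.10216292] err mm [ 1.35527066  0.11886063 -0.83707849]
px hole [[318.6800615  203.46914683]] pin tip [[318.14686973 197.34291972]] rivet [[318.53649648 -58.9697304 ]]
[0.58864508 0.12802594 0.15489698] [3.40105248 1.73640227 1.05057443] [ 0.22940189 -0.36630988 -0.18414255]
```

View pics/w12c.png

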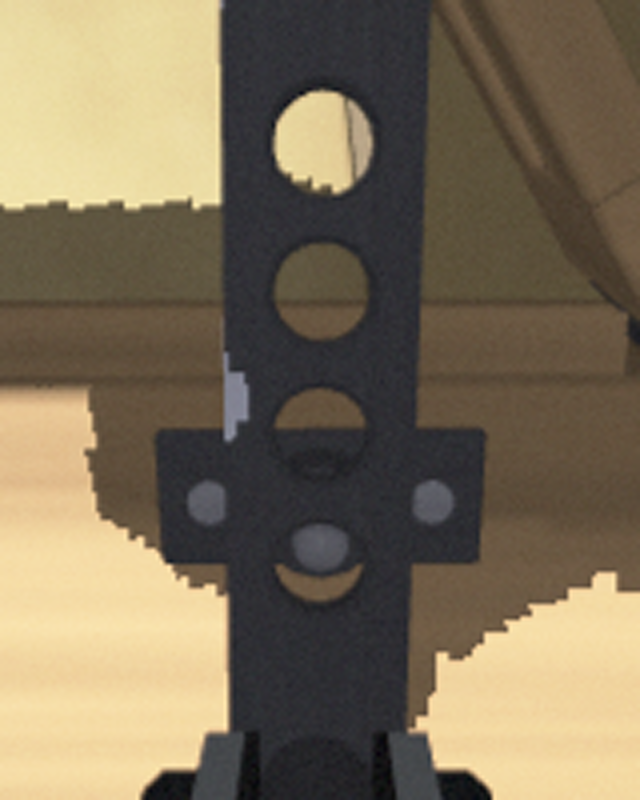

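The pin tip at (320,197) shows through the last hole, centred at (320,201) — within about 1 mm of where it should be at this tilt. I lower it onto the pin.

Call:
carry_out(
  targets=[
    [[1,0.8,-0.1,-2.1,0.1,0.9,0],[1,1.5,-0.2,-4.2,0.2,1.7,0],[1,2.6,-0.3,-7.7,0.4,3.1,0],[1,3.7,-0.5,-11.3,0.6,4.5,0],[1,4.7,-0.6,-15,0.7,6,0],[1,5.4,-0.7,-17.5,0.9,7,0],[1,5.4,-0.7,-17.5,0.9,7,0]],
  ],
)

```text
time_s: 18.38
position: [0.5939, 0.1274, 0.1369]
tool_rot: [[0.992, 0.005, 0.124], [-0.124, 0.001, 0.992], [0.005, -1.0, 0.002]]
ft_force: [1.3, 0.9, -0.0]
grip_width: 0.015
```

```bash
python3 - <<'E'
from chk import *
d=grab("wrist","w13"); crop("w13",240,60,400,260,4,"w13c"); chk('w13')
s=env.observe(); print(s['position'],s['ft_force'],s['wrist_torque'])
E
```

```text
pivot [0.45022477 0.14530443 0.10214078] hole now [0.56394316 0.13113517 0.10286188] hole when level [0.56394541 0.13113489 0.10214078] err mm [ 1.14541208  0.13488738 -0.85921856]
px hole [[318.47279319 203.50595033]] pin tip [[317.95780955 204.43948996]] rivet [[318.27883136 -58.60089653]]
[0.59388919 0.12734028 0.13705244] [2.21793653 1.25637593 0.42291198] [ 0.19567027 -0.17840651 -0.1205583 ]
```

View pics/w13c.png

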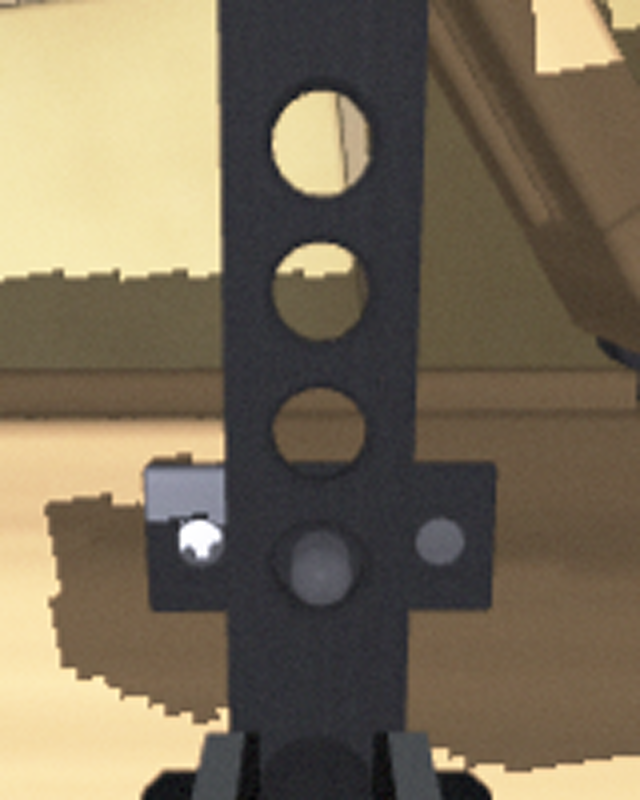

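The pin fills the last hole and the bar is down and level. I release the knob and retreat straight up.

Call:
carry_out(
  targets=[
    [[0.7,0,0,0,0,0,0],[0.5,0,0,0,0,0,0],[0.3,0,0,0,0,0,0],[0.2,0,0,0,0,0,0],[0.2,0,0,0,0,0,0],[0.2,0,0,5,0,0,0],[0.2,0,0,20,0,0,0],[0.2,0,0,45,0,0,0],[0.2,0,0,75,0,0,0],[0.2,0,0,90,0,0,0],[0.2,0,0,90,0,0,0]],
  ],
)

```text
time_s: 19.35
position: [0.595, 0.1274, 0.2317]
tool_rot: [[0.992, 0.015, 0.124], [-0.124, 0.001, 0.992], [0.015, -1.0, 0.003]]
ft_force: [0.6, 0.2, -0.3]
grip_width: 0.0683
```

```bash
python3 - <<'E'
from chk import *
d=grab("wrist","w14"); print(proj(d,[[.5628,.131,.114]]))
grab("scene","s14"); crop("s14",230,180,390,300,5,"s14c")
s=env.observe(); print(s['time_s'],s['position'],s['ft_force'])
E
```

```text
[[317.57178606 166.908777  ]]
19.45 [0.59382883 0.127362   0.22753116] [-0.80743162  0.13905141 -1.10556635]
```

View pics/w14.png

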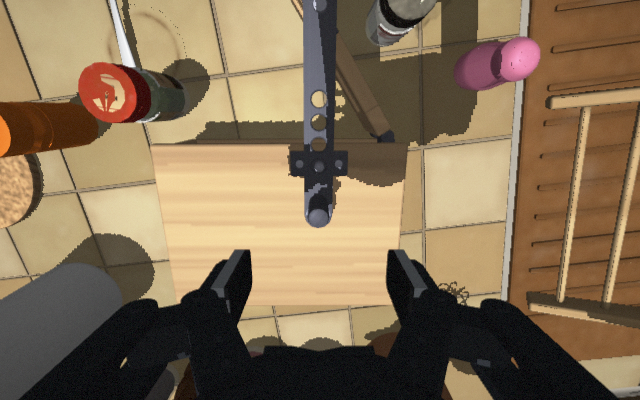

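View pics/s14c.png

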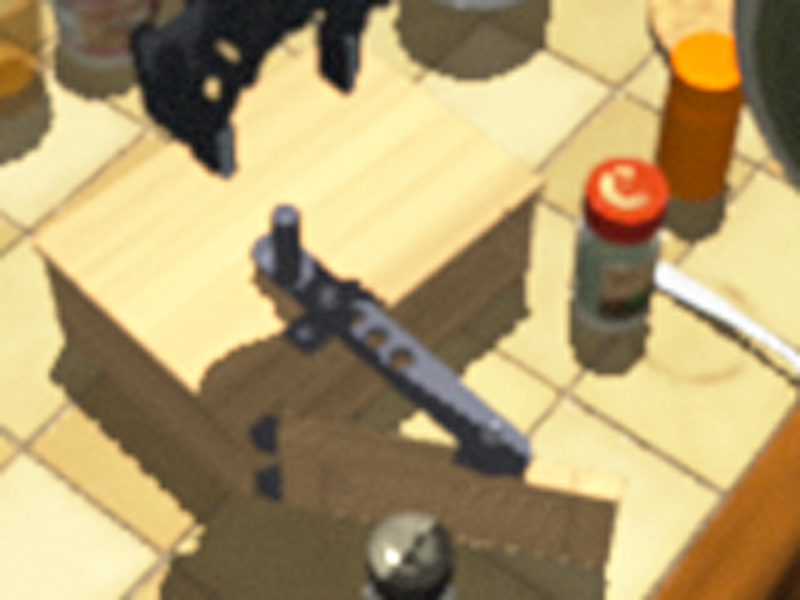

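```bash
python3 - <<'E'
from h import *
a=cv2.imread('pics/w14.png')[130:240,270:370]; b=cv2.imread('pics/s14.png')[100:330,240:440]
a=cv2.resize(a,(400,440),interpolation=cv2.INTER_CUBIC); b=cv2.resize(b,(383,440),interpolation=cv2.INTER_CUBIC)
cv2.imwrite('pics/fin.png',np.hstack([a,b]))
E
```

```text
(no output)
```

View pics/fin.png

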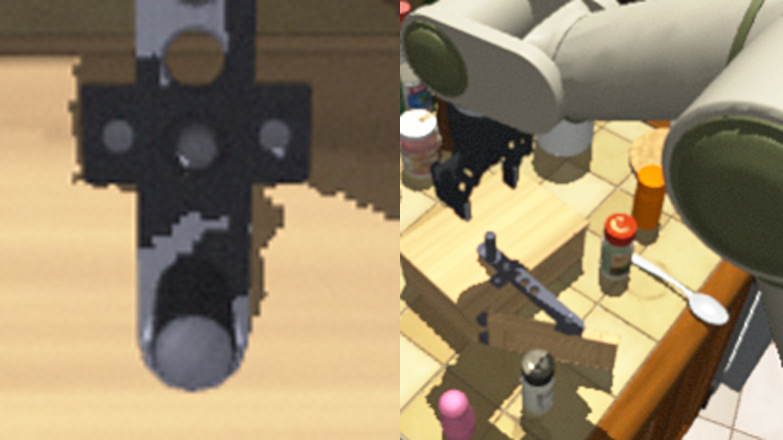

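The pin fills the last hole, the stay lies flat, and the red and dark pots, spoon and roll stand where they were. The gripper touches nothing, so I hand the job in.

```bash
python3 -c "
from rig import env
print(env.close_job(), env.observe()['time_s'])"
```

```text
the job is handed in; nothing more can be done
the job is handed in; nothing more can be done
```

The vent door is set to the stay's last hole, and the salt shaker that blocked its arc stands upright in the middle of the cork mat. I lifted the stay by its knob, swung the door out and lowered the hole over the pin. The job was handed in at about 19.5 s of the 58 s allowed.

**Last checks:**
- **Stay:** The pin tip fills the last hole and the bar lies level. By my calculation the hole is about 1 mm off the pin sideways and about 1 mm vertically.
- **Shaker:** It looked upright and was within a few millimetres of the mat's centre right after release. I did not take another close look at it before handing in.
- **Everything else:** The red-cap and dark-cap pots, the roll and the spoon look unmoved, judged by eye. In every picture taken during the swing the door and stay were clear of the pots. The gripper was clear of everything.

**What disagreed:**
- My first grip on the shaker was too high, on its narrow top, so I re-gripped lower before lifting.
- The second grip still read about 37 mm instead of the 44 mm body width, but it held without slipping.

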